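# Set the cutter gauge and hold the spring guard open

### The arm

A 7-joint arm with a two-finger parallel gripper is mounted at the origin on the work surface; the furniture and walls round the work are solid. World frame = base frame: x ahead of the robot, y to its left, z up, the work surface at z = 0. Lengths are in m, angles in rad, forces in N, time in s.
With the tool pointing down it reaches from about 0.425 to 0.925 m from the base axis. Payload 6.8 kg.
Tool frame: the origin (TCP) lies on the centre line of the jaws, within the pads' length; the fingertips stand 22 mm ahead of it and the grasp point (between the pads) lies 3 mm ahead of it (nose_length is the distance from the TCP to the fingertips, in m); z points along the fingers, x is the direction in which the jaws open and shut, and the axes are right-handed (so a half turn about z gives the same grasp; the last joint's range is limited). The gripper opens to 88 mm and grips with 3 to 60 N. Pads are 20 mm wide; open, the fingers measure 115 mm over their backs; the gripper's body (75 mm by 178 mm) begins 61 mm behind the grasp point.
Start: joints at [-1.45, 0.477, 0.022, 1.555, -0.011, 1.109, -0.083], TCP at [0.153, 0.657, 0.245] pointing down, gripper open.
Joint ranges: [-2.96, 2.96], [-0.34, 2.1], [-1.41, 1.46], [0.24, 2.44], [-1.37, 4.51], [0.17, 1.92], [-2.96, 2.96]. Speed limits (rad/s): [2.39, 2.39, 3.14, 3.14, 3.14, 3.14, 3.14].

### API

Orientations are given as a unit quaternion [x, y, z, w].
In Python, from bench import move_to, move_straight, move_j, command_gripper, dwell, inverse_kinematics, grab_frame, Unreachable, job_done, read_time, read_joint_positions, read_joint_vel, read_joint_efforts, read_tool_pos, read_tool_rot, read_force, read_torque, read_gripper_width, nose_length gives the robot as it stands. Calls block until the motion is done:
- move_to(position, orientation): joint-space move of the TCP to a pose.
- move_straight(position, rot=None, max_speed=0.15, guard=None): straight line of the TCP; rot=None keeps the orientation; max_speed is the mean speed in m/s. With guard (N) it stops when the force on the tool has changed by that much, and returns True; else False.
- move_j(angles): joint-space move.
- command_gripper(opening, squeeze=None): finger opening in m; squeeze is the grip in N (None keeps the last); returns when the fingers have stopped.
- dwell(seconds).
- inverse_kinematics(position, orientation): joint angles nearest the present ones, or None.
- grab_frame(name): name is "scene" or "top" or "wrist"; returns a dict with "pixels" (384x512x3 uint8, red, green, blue), "fovy" (degrees; the focal length in pixels is half the picture's height over the tangent of half this angle, whatever the lens; pixels are square), "cx", "cy" (the principal point, pixels), "origin" and "orientation" of the camera in the world; the wrist camera has in their place "hand_eye" (4x4, takes a point from camera to tool coordinates, whose origin is the TCP and whose axes are the tool frame's). Camera axes: x right, y down, z forward; pixel columns grow to the right and rows downward; lengths in m; the calibration is good to about 2 mm. A picture is of the moment at which its call begins: read the wrist's pose just before it. There is no depth.
A pose or a line that the arm cannot do raises Unreachable and nothing moves.
- job_done(): hands the job in, once; it reports no verdict.
Readings, each from a call of its own:
- read_time(): time.
- read_joint_positions(): joint angles.
- read_joint_vel(): joint speeds.
- read_joint_efforts(): joint torques, N m.
- read_tool_pos(): TCP position.
- read_tool_rot(): TCP orientation.
- read_force(): force on the tool from outside, world axes, zero at the start.
- read_torque(): the same for the moment, N m.
- read_gripper_width(): finger opening in m.
Only numpy, scipy, OpenCV 4.12 (cv2) and the standard library are available. Lean on these libraries where they do the work, as an engineer would, in place of code of your own. Each camera call takes 0.05 s, during which the arm holds its last target.

### The job

Slide the T-shaped steel setting gauge, blade first, into the feed slot at the left side of the small lead cutter (the one with the clear box guard) until its crossbar is fully home against the slot's two rounded ends, and let go of it. Then lift the cutter's spring-loaded guard by its black cross grip to 60 degrees from shut and finish still holding it steady there, with the gauge left home, so that the setter can reach in and lock the die down on the gauge while the guard still shields their face; leave the other things on the table alone.

Things in the scene. Friction and masses are not known exactly. Their poses are not given: they have to be found in the camera images.
- cutter: small fixed bench lead cutter, blue base 170 x 170 mm, blue C-shaped head 124 mm high; a hand lever with ball knob at its right rear reaches 224 mm. Origin on the work table under the middle of the base; +x points from its front (towards the robot) to its back, +y to its left side, where the feed slot opens, z up.
- slot_stop (a point): on the cutter, its axes: on the feed table's upper face (z = 52 mm), midway between the two rounded fence ends (radius 6.5 mm) that stop the crossbar. Slot from here to -y: 34 mm between fences 9 mm high, 10 mm clear under the upper die. To +y the feed table, 44 mm wide, goes on 51 mm, no fences. Gauge home: its origin here, its axes parallel to the cutter's.
- gauge: loose flat T-shaped steel gauge, 0.16 kg. Origin: underside, middle of the crossbar's stop face. Blade to -y: 52 x 30 x 5 mm, half-round nose; crossbar 62 mm (x), y 0 to 12, 10 mm high; tail 30 mm wide, 5 mm thick to y = 58, with an upright square grip post 16 x 16 mm at y = 42 mm, from 5 to 48 mm above the underside. Starts flat on the work table.
- gauge_post (a point): on the gauge, axes as the gauge's: the axis of the square grip post, 30 mm above the gauge's underside (the post ends 18 mm higher): the place to grasp it.
- guard (a joint): the guard's hinge angle, rad: 0 shut, growing as the front rises, 1.047 = 60 degrees, stop at 1.48. A spring and its weight shut it; holding it takes about 4 N at the grip.
- guard_hinge (a point): on the cutter, axes as the cutter's: middle of the guard's hinge axis, which runs along the cutter's y, 130 mm above the work table, 30 mm behind the cutter's origin.
- guard_grip (a point): centre of the clear guard's black cross grip: cylinder, 22 mm diameter, 36 mm long, along the cutter's y on a 10 mm stem, 26 mm clear of the guard, flat ends free. 140 mm from the hinge axis; shut, it lies straight in front of the hinge at the same height. It turns with the guard; pinched across its two ends it can swivel between the fingers.
- spare_die: bystander: steel die block with two bores, 28 x 60 x 18 mm, origin under its centre. Leave it alone.
- hex_key: bystander: black hex key, 94 x 36 x 8 mm, origin under its centre. Leave it alone.
- step_gauge: bystander: light stepped aluminium block, 26 x 68 x 24 mm, origin under its centre. Leave it alone.

How it is judged:
On the way, in this order (a step that is already met when the one before it is completed fails the run):
1. the gauge is fully home in the feed slot and let go, the guard still shut (y of gauge in the frame of slot_stop between -0.003 and 0.003 m and x of gauge in the frame of slot_stop between -0.004 and 0.004 m and z of gauge in the frame of slot_stop between -0.003 and 0.003 m and angle between the y axis of gauge and the y axis of cutter, either way round below 0.1 rad and contact force between the fingers and gauge below 0.1 N and value of joint guard below 0.2 rad), for 0.2 s.
2. the guard is held at 60 degrees (value of joint guard between 0.96 and 1.134 rad and contact force between the fingers and guard above 1 N), for 0.3 s.
At the end, for the whole second after the job is handed in: The program ends with the fingers on the guard (at least 1 N), the guard steady at 60 degrees (55 to 65), and the gauge, not touched, lying in the feed slot within 3 mm of home along the slot and in height, 4 mm across it and 0.1 rad of straight (all of step 2 and velocity of joint guard between -0.1 and 0.1 rad/s and contact force between gauge and the fingers below 0.1 N and y of gauge in the frame of slot_stop between -0.003 and 0.003 m and x of gauge in the frame of slot_stop between -0.004 and 0.004 m and z of gauge in the frame of slot_stop between -0.003 and 0.003 m and angle between the y axis of gauge and the y axis of cutter, either way round below 0.1 rad); the arm keeps its last pose, push and grip.
It fails at once if a bystander was moved more than 20 mm (distance of any of spare_die, hex_key, step_gauge from where it was at the start of the episode above 0.02 m).
It also fails if it takes over 67 s, if anything falls off the work surface, if the arm or the gripper's body presses on something with over 40 N, if the wrist force passes 120 N, or if a joint passes its speed limit or range.

## Working session

There is one attempt and no reset: what is moved stays moved. The work goes in short steps, each a Python script; the robot and the scene stay as the last script left them, time stands still between calls to the robot, and variables do not carry over. Pictures are saved under pics/ and viewed, and the job is handed in when it is done.

```bash
mkdir -p pics; ls; cat > h.py <<'E'
import numpy as np, cv2
from bench import *
from scipy.spatial.transform import Rotation as R
def snap(name,fn):
    tp,tr=np.array(read_tool_pos()),np.array(read_tool_rot())
    f=grab_frame(name); im=f["pixels"]
    cv2.imwrite(f"pics/{fn}.png",cv2.cvtColor(im,cv2.COLOR_RGB2BGR))
    if "hand_eye" in f:
        T=np.eye(4);T[:3,:3]=R.from_quat(tr).as_matrix();T[:3,3]=tp
        M=T@np.array(f["hand_eye"])
    else:
        M=np.eye(4);o=np.array(f["orientation"])
        M[:3,:3]=R.from_quat(o).as_matrix() if o.size==4 else o.reshape(3,3);M[:3,3]=f["origin"]
    fl=im.shape[0]/2/np.tan(np.radians(f["fovy"])/2)
    np.savez(f"pics/{fn}.npz",M=M,f=fl,c=[f["cx"],f["cy"]],im=im)
    return im,M,fl
def load(fn): return np.load(f"pics/{fn}.npz")
def ray(fn,u,v):
    d=load(fn);M=d["M"]
    r=M[:3,:3]@np.array([(u-d["c"][0])/d["f"],(v-d["c"][1])/d["f"],1]);return M[:3,3],r/np.linalg.norm(r)
def plane(fn,u,v,z):
    o,r=ray(fn,u,v);return o+r*(z-o[2])/r[2]
def proj(fn,p):
    d=load(fn);M=d["M"];q=M[:3,:3].T@(np.array(p)-M[:3,3]);return q[:2]/q[2]*d["f"]+d["c"]
def tri(obs):
    A=np.zeros((3,3));b=np.zeros(3)
    rs=[ray(*o) for o in obs]
    for o,r in rs:
        P=np.eye(3)-np.outer(r,r);A+=P;b+=P@o
    x=np.linalg.solve(A,b);return x,[float(np.linalg.norm((np.eye(3)-np.outer(r,r))@(x-o))) for o,r in rs]
E
python3 - <<'E'
from h import *
print(read_time(),read_tool_pos(),read_tool_rot(),nose_length() if callable(nose_length) else nose_length)
for n in("scene","top","wrist"):
    im,M,f=snap(n,n+"0");print(n,f,M.round(3).tolist())
E
```

```text
pics
0.0 [0.15302352 0.6568377  0.24367748] [ 7.83200429e-01  6.21768637e-01 -6.65626875e-04  6.37287925e-04] 0.022
scene 429.8910245592886 [[0.732, -0.467, 0.496, -0.02], [-0.681, -0.488, 0.547, -0.8], [-0.013, -0.738, -0.675, 0.703], [0.0, 0.0, 0.0, 1.0]]
top 365.3161688213672 [[-0.006, -0.99, 0.144, 0.31], [-1.0, 0.006, 0.004, -0.314], [-0.005, -0.144, -0.99, 0.959], [0.0, 0.0, 0.0, 1.0]]
wrist 345.9223479482352 [[0.227, 0.935, 0.271, 0.079], [0.974, -0.218, -0.064, 0.675], [-0.001, 0.278, -0.961, 0.384], [0.0, 0.0, 0.0, 1.0]]
```

View pics/scene0.png

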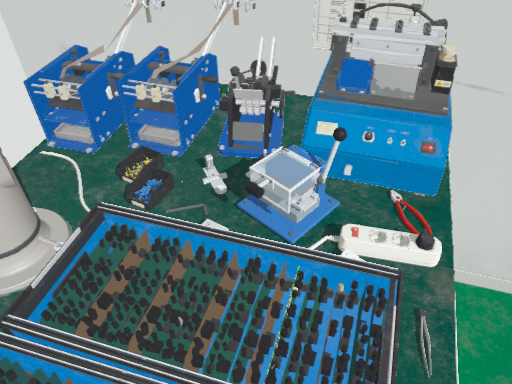

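View pics/top0.png

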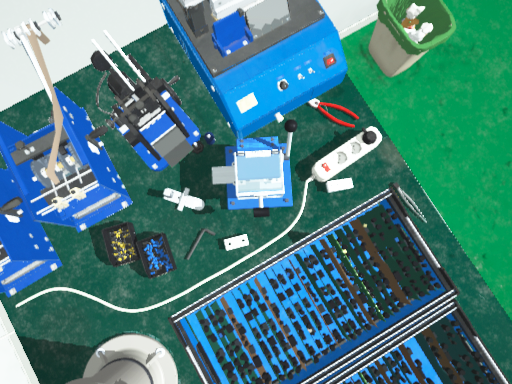

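View pics/wrist0.png

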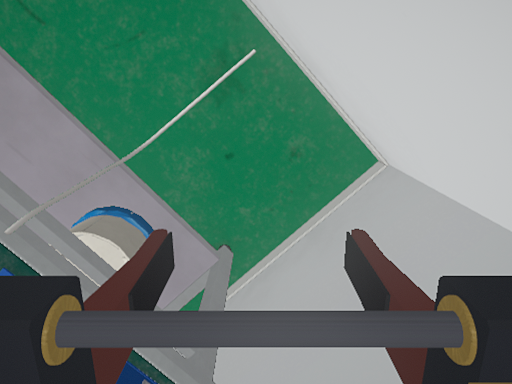

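The top picture shows the cutter at about (258,178), with its grey feed table to the left at (222,175), the grip at (261,212), and the gauge at (184,200). I'll zoom in.

```bash
python3 - <<'E'
from h import *
a=load("top0")["im"][120:260,150:310];b=load("scene0")["im"][110:250,180:350]
cv2.imwrite("pics/z1.png",cv2.cvtColor(cv2.resize(a,None,fx=5,fy=4.2857*1.1667,interpolation=2),4)[:600])
cv2.imwrite("pics/z2.png",cv2.resize(b,None,fx=4.2,fy=4.2,interpolation=2)[:,:,::-1])
for u,v in((258,178),(184,200),(222,175),(236,242),(197,243)): print(plane("top0",u,v,0.0).round(3))
E
```

```text
[ 0.514 -0.319  0.   ]
[ 0.455 -0.122  0.   ]
[ 0.523 -0.223  0.   ]
[ 0.344 -0.261  0.   ]
[ 0.342 -0.159  0.   ]
```

View pics/z1.png

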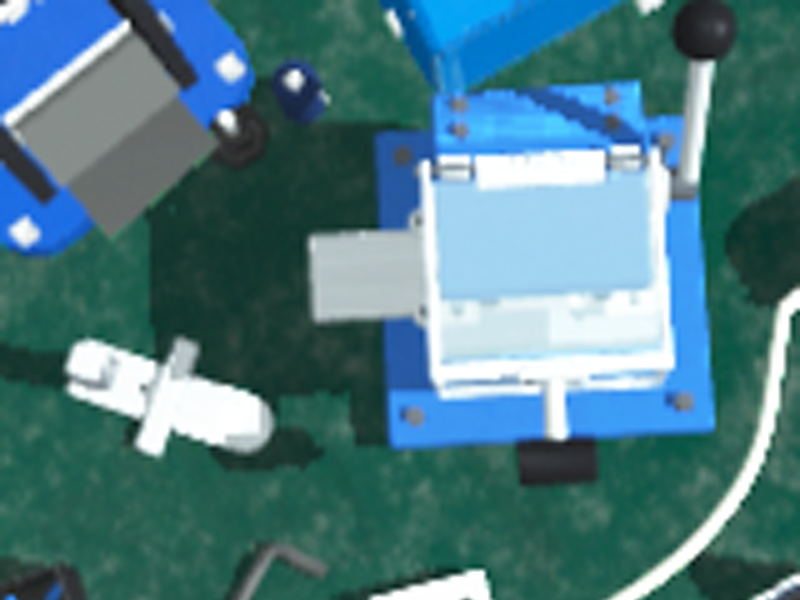

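View pics/z2.png

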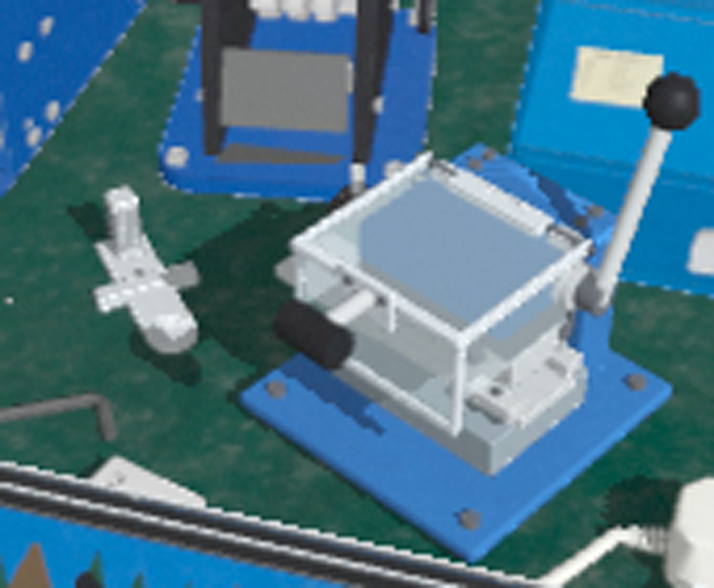

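```bash
python3 - <<'E'
from h import *
print("reel",tri([("top0",18,35),("scene0",222,4)]),tri([("top0",50,22),("scene0",250,4)]))
# machine top front corner
for uv in((55,258),(130,200),(130,370),(150,165),(20,300)): print(uv,plane("top0",*uv,0).round(3))
print("tin left press tips",tri([("top0",95,60),("scene0",259,68)]),tri([("top0",106,32),("scene0",274,40)]))
print("mach upper corner", [plane("top0",103,110,z).round(3) for z in (0,.15,.2)], [plane("scene0",216,50,z).round(3) for z in (0,.15,.2)])
print("lever ball",tri([("top0",291,126),("scene0",340,135)]))
print("grip",tri([("top0",261,212),("scene0",254,189)]))
print(R.from_quat(read_tool_rot()).as_matrix().round(3))
q=R.from_matrix(np.array([[1,0,0],[0,-1,0],[0,0,-1]]).T).as_quat()
for p in([.45,-.13,.3],[.3,.25,.6],[.2,.3,.6],[.15,.55,.55]):
  for yaw in (0,90,180,-90):
    qq=(R.from_euler('z',yaw,degrees=True)*R.from_quat(q)).as_quat()
    s=inverse_kinematics(p,qq);print(p,yaw,None if s is None else np.round(s,2))
E
```

```text
reel (array([0.7433128 , 0.1597969 , 0.28966205]), [0.0028958029333771454, 0.0028958029333773466]) (array([0.77185865, 0.08835505, 0.29847909]), [0.0051722308848466455, 0.005172230884846561])
(55, 258) [0.305 0.21  0.   ]
(130, 200) [0.456 0.022 0.   ]
(130, 370) [0.028 0.003 0.   ]
(150, 165) [ 0.551 -0.028  0.   ]
(20, 300) [0.199 0.293 0.   ]
tin left press tips (array([0.79987202, 0.08487535, 0.1065039 ]), [0.005073284514820923, 0.005073284514820832]) (array([0.80043928, 0.01657546, 0.21397816]), [0.00016888976376576691, 0.00016888976376554511])
mach upper corner [array([0.708, 0.107, 0.   ]), array([0.646, 0.041, 0.15 ]), array([0.625, 0.019, 0.2  ])] [array([0.937, 0.464, 0.   ]), array([0.733, 0.194, 0.15 ]), array([0.665, 0.104, 0.2  ])]
lever ball (array([ 0.58308801, -0.38971014,  0.20652592]), [7.01115300604541e-05, 7.011153006061677e-05])
grip (array([ 0.40702134, -0.32502669,  0.12894211]), [0.00016793997576506904, 0.00016793997576510845])
[[ 0.227  0.974 -0.   ]
 [ 0.974 -0.227 -0.001]
 [-0.001  0.    -1.   ]]
[0.45, -0.13, 0.3] 0 [-1.02  0.13  1.31  2.01 -0.15  1.1   0
[... 279 characters left out ...]
 0.6] 90 [-1.15 -0.17  0.23  1.54  0.04  1.77  0.66]
[0.3, 0.25, 0.6] 180 [-1.01 -0.16  0.12  1.53  0.02  1.77  2.26]
[0.3, 0.25, 0.6] -90 [-1.39 -0.2   0.41  1.55  0.08  1.78 -2.53]
[0.2, 0.3, 0.6] 0 [-1.47 -0.23  0.23  1.58  0.05  1.79 -1.24]
[0.2, 0.3, 0.6] 90 [-1.29 -0.21  0.1   1.57  0.02  1.78  0.38]
[0.2, 0.3, 0.6] 180 [-1.15 -0.2  -0.01  1.57 -0.    1.77  1.99]
[0.2, 0.3, 0.6] -90 [-1.53 -0.24  0.27  1.58  0.06  1.79 -2.82]
[0.15, 0.55, 0.55] 0 [-1.65  0.17  0.29  1.32 -0.05  1.66 -1.37]
[0.15, 0.55, 0.55] 90 [-1.42  0.18  0.    1.3  -0.    1.66  0.16]
[0.15, 0.55, 0.55] 180 [-1.2   0.19 -0.27  1.29  0.05  1.67  1.68]
[0.15, 0.55, 0.55] -90 [-1.85  0.18  0.55  1.33 -0.09  1.66 -2.89]
```

```bash
python3 - <<'E'
from h import *
def q(yaw): # tool x at yaw, z down
    return (R.from_euler('z',yaw)*R.from_matrix(np.diag([1.,-1,-1]))).as_quat()
move_j([-1.45,-0.2,0,1.57,0,1.77,-.08]);print(read_time(),read_tool_pos())
move_j([0.2,-0.2,0,1.57,0,1.77,-.08]);print(read_time(),read_tool_pos())
print(np.round(inverse_kinematics([.50,-.15,.26],q(-.25)),2))
move_to([.50,-.15,.26],q(-.25));print(read_time(),read_tool_pos(),np.round(read_joint_positions(),2))
snap("wrist","w1")
move_to([.50,-.21,.26],q(-.05));print(read_time(),read_tool_pos(),np.round(read_joint_positions(),2))
snap("wrist","w2")
E
echo 'def q(yaw): return (R.from_euler("z",yaw)*R.from_matrix(np.diag([1.,-1,-1]))).as_quat()' >> h.py
```

```text
1.8833 [0.10470774 0.34639134 0.59758012]
3.8 [ 0.33684953 -0.13083727  0.59856952]
[ 0.17  0.21  0.    1.9  -0.    1.03 -0.08]
5.2083 [ 0.50066864 -0.15003594  0.26120074] [ 0.17  0.21  0.    1.9  -0.    1.03 -0.08]
5.6583 [ 0.50012439 -0.21111958  0.2609739 ] [ 0.27  0.24  0.01  1.86 -0.    1.04  0.24]
```

View pics/w1.png

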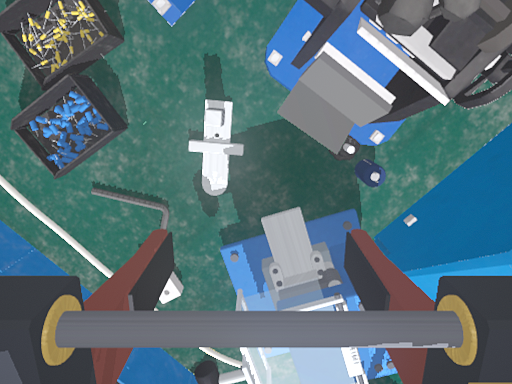

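View pics/w2.png

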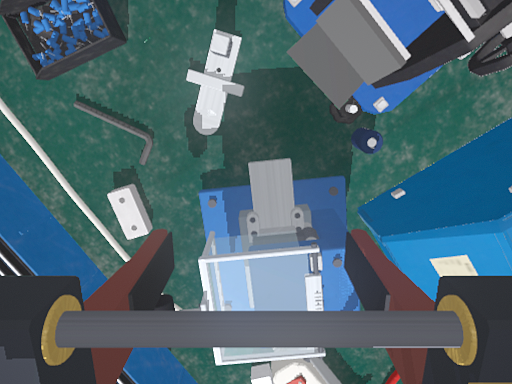

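W1 and w2 both show the gauge, at (217,145) and (218,85). They also show the feed table, at (288,240) and (271,190), with the fence ends near (275..315,225) in w2. I'll zoom in on both.

```bash
python3 - <<'E'
from h import *
def z(fn,x0,y0,w,h,s,out): 
    cv2.imwrite(f"pics/{out}.png",cv2.resize(load(fn)["im"][y0:y0+h,x0:x0+w],None,fx=s,fy=s,interpolation=cv2.INTER_CUBIC)[:,:,::-1])
z("w2",190,140,170,130,4.5,"z3"); 
a=load("w1")["im"][90:210,170:270];b=load("w2")["im"][20:140,170:270]
cv2.imwrite("pics/z4.png",cv2.resize(np.hstack([a,b]),None,fx=4,fy=4,interpolation=cv2.INTER_CUBIC)[:,:,::-1])
z("w1",210,190,170,130,4.5,"z5")
E
```

```text
(no output)
```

View pics/z3.png

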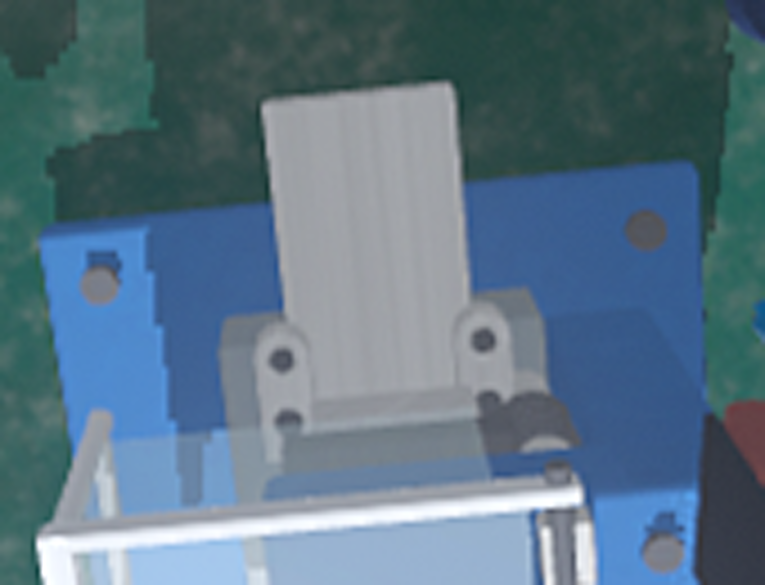

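View pics/z4.png

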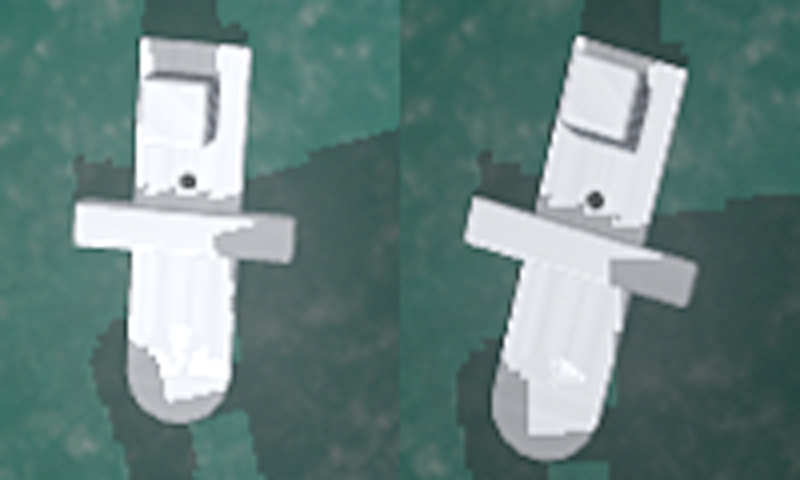

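View pics/z5.png

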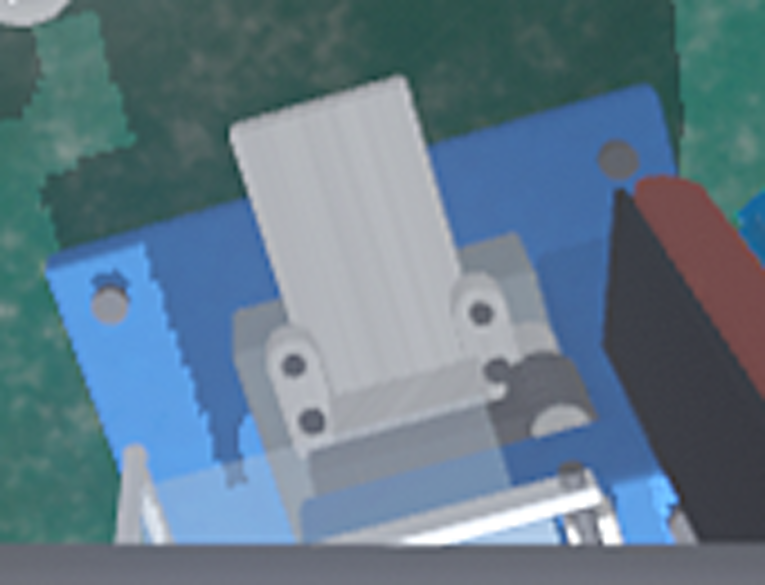

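```bash
cat > m.py <<'E'
from h import *
def u(p,o,s): return ((p[0]+.5)/s-.5+o[0],(p[1]+.5)/s-.5+o[1])
Z3=lambda x,y:("w2",)+u((x,y),(190,140),4.5)
Z5=lambda x,y:("w1",)+u((x,y),(210,190),4.5)
A=lambda x,y:("w1",)+u((x,y),(170,90),4)
B=lambda x,y:("w2",)+u((x-400,y),(170,20),4)
S={}
for n,a,b in [("tabF",(264,103),(231,127)),("tabB",(455,83),(407,76)),("scrF",(283,360),(293,365)),("scrB",(484,341),(480,313)),
  ("tipF",(280,322),(281,326)),("tipB",(480,303),(472,275)),("baseF",(42,233),(47,262)),("boltF",(100,285),(110,305)),("boltB",(645,230),(617,160))]:
    x,e=tri([Z3(*a),Z5(*b)]);S[n]=x;print(n,x.round(4),np.round(e,4))
G={}
for n,a,b in [("postTL",(144,78),(578,58)),("postBL",(142,136),(562,125)),("postTR",(207,83),(636,71)),("postBR",(207,140),(626,145)),
  ("cbL_low",(75,246),(466,242)),("cbR_low",(293,263),(688,308)),("cbL_up",(77,203),(478,198)),("cbR_up",(295,217),(697,263)),("tailL",(141,38),(578,38)),("tailR",(250,45),(687,70)),("hole",(188,181),(596,200))]:
    x,e=tri([A(*a),B(*b)]);G[n]=x;print(n,x.round(4),np.round(e,4))
if __name__=="__main__":
    d=S["tabF"]-S["tabB"];print("cutter yaw tab",np.degrees(np.arctan2(-d[1],-d[0])))
    d=S["scrF"]-S["scrB"];print("scr yaw",np.degrees(np.arctan2(-d[1],-d[0])),np.linalg.norm(d))
    d=S["boltB"]-S["boltF"];print("bolt yaw",np.degrees(np.arctan2(d[1],d[0])))
    d=G["cbR_low"]-G["cbL_low"];print("cb yaw",np.degrees(np.arctan2(d[1],d[0])),np.linalg.norm(d))
    d=(G["postTR"]+G["postTL"]-G["cbL_low"]-G["cbR_low"]);print("gauge y dir -> yaw",np.degrees(np.arctan2(-d[0],d[1])))
E
python3 m.py
```

```text
tabF [ 0.49   -0.2032  0.0443] [0. 0.]
tabB [ 0.5343 -0.2006  0.0455] [0. 0.]
scrF [ 0.4911 -0.2606  0.0612] [0.0002 0.0002]
scrB [ 0.538  -0.2588  0.06  ] [0.0002 0.0002]
tipF [ 0.4903 -0.254   0.053 ] [0.0005 0.0005]
tipB [ 0.5383 -0.2519  0.0531] [0.0001 0.0001]
baseF [ 0.4285 -0.2411  0.0099] [0. 0.]
boltF [ 0.4442 -0.2525  0.0215] [0. 0.]
boltB [ 0.5836 -0.2455  0.0206] [0. 0.]
postTL [ 0.4641 -0.0772  0.0379] [0.0004 0.0004]
postBL [ 0.4582 -0.0912  0.0316] [0.0003 0.0003]
postTR [ 0.4792 -0.082   0.0445] [0.0005 0.0005]
postBR [ 0.4738 -0.0965  0.029 ] [0. 0.]
cbL_low [ 0.4277 -0.1166  0.0123] [0.0002 0.0002]
cbR_low [ 0.4858 -0.1367  0.0108] [0. 0.]
cbL_up [ 0.4313 -0.1055  0.0091] [0.0003 0.0003]
cbR_up [ 0.489  -0.1251  0.0033] [0.0002 0.0002]
tailL [ 0.4607 -0.0667  0.0017] [0.0003 0.0003]
tailR [ 0.4892 -0.0759  0.0008] [0.0001 0.0001]
hole [ 0.4627 -0.1075  0.0059] [0. 0.]
cutter yaw tab 3.3147700549710035
scr yaw 2.1595413647045185 0.0469826392109606
bolt yaw 2.854221502697957
cb yaw -19.09222378422291 0.06157615114133707
gauge y dir -> yaw -17.580183811274846
```

```bash
cat >> m.py <<'E'
    def pl(P,z): return plane(*P,z)
    ps=[]
    for n,(f,pts,hts) in {"w1":(A,[(144,78),(142,136),(207,83),(207,140)],0),"w2":(B,[(578,58),(562,125),(636,71),(626,145)],0)}.items():
        c=np.mean([pl(f(*p),.048) for p in pts],0);print("post top",n,c.round(4));ps.append(c)
    for f,l in ((A,[(75,246),(293,263)]),(B,[(466,242),(688,308)])):
        a,b=[pl(f(*p),.010) for p in l];d=b-a;print("cb mid",((a+b)/2).round(4),np.degrees(np.arctan2(d[1],d[0])))
    for f,l in ((A,[(141,38),(250,45)]),(B,[(578,38),(687,70)])):
        a,b=[pl(f(*p),.005) for p in l];d=b-a;print("tail mid",((a+b)/2).round(4),np.degrees(np.arctan2(d[1],d[0])))
    for f,l in ((Z3,[(264,103),(455,83)]),(Z5,[(231,127),(407,76)])):
        a,b=[pl(f(*p),.052) for p in l];d=b-a;print("table end",((a+b)/2).round(4),np.degrees(np.arctan2(d[1],d[0])),np.linalg.norm(d))
    for f,l in ((Z3,[(283,360),(484,341)]),(Z5,[(293,365),(480,313)])):
        a,b=[pl(f(*p),.061) for p in l];d=b-a;print("screws",((a+b)/2).round(4),np.degrees(np.arctan2(d[1],d[0])),np.linalg.norm(d))
    for f,l in ((Z3,[(280,322),(480,303)]),(Z5,[(281,326),(472,275)])):
        a,b=[pl(f(*p),.061) for p in l];d=b-a;print("tips",((a+b)/2).round(4),np.degrees(np.arctan2(d[1],d[0])),np.linalg.norm(d))
E
python3 m.py | tail -12
```

```text
post top w1 [ 0.4706 -0.0863  0.048 ]
post top w2 [ 0.4701 -0.0882  0.048 ]
cb mid [ 0.4564 -0.1268  0.01  ] -18.8383261303562
cb mid [ 0.4566 -0.1266  0.01  ] -19.074410660640932
tail mid [ 0.4753 -0.0713  0.005 ] -17.882846390953365
tail mid [ 0.4754 -0.0719  0.005 ] -18.209542701142237
table end [ 0.512  -0.2005  0.052 ] 3.0071789482562155 0.04360501583129298
table end [ 0.5123 -0.1994  0.052 ] 2.7754837839652087 0.04349423422956415
screws [ 0.5147 -0.2596  0.061 ] 2.683426648560426 0.04685301946751612
screws [ 0.5143 -0.2594  0.061 ] 2.904975519938418 0.04700207579592335
tips [ 0.5143 -0.2503  0.061 ] 2.6714764609169013 0.046286988599929406
tips [ 0.5143 -0.2488  0.061 ] 2.124557260908458 0.047492736016220706
```

```bash
python3 - <<'E'
from h import *
for a,b in (((374,177),(372,143)),((349,150),(352,110)),((376,136),(380,104)),((306,82),(325,2)),((338,152),(335,104))): print(tri([("w1",*a),("w2",*b)]))
c=(.4699,-.0869)
move_to([c[0],c[1],.14],q(-.325)); command_gripper(.045,20); print(read_time(),read_force())
snap("wrist","w3")
E
```

```text
(array([ 0.61960188, -0.19022938,  0.03889355]), [0.0006679959032628031, 0.0006679959032628138])
(array([ 0.59964899, -0.15585726,  0.03333699]), [0.0004360284542280195, 0.00043602845422819524])
(array([ 0.63616157, -0.15248455,  0.01124339]), [6.267729602176654e-05, 6.267729602169543e-05])
(array([ 0.5547863 , -0.07616678,  0.13327241]), [0.001046323816470537, 0.0010463238164703742])
(array([ 0.57947744, -0.14840063,  0.0609916 ]), [0.0028540787496159053, 0.0028540787496157557])
7.2583 [ 0.08100366 -0.53464128 -1.03190008]
```

View pics/w3.png

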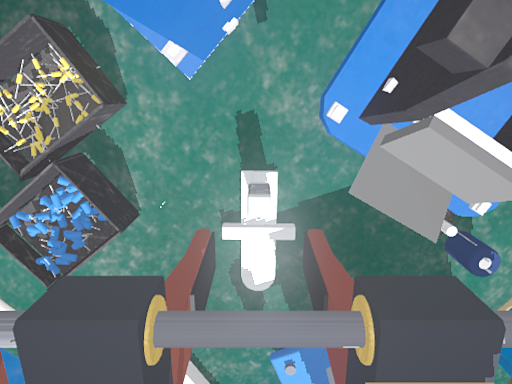

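```bash
python3 - <<'E'
from h import *
for a,b,c in (((279,110),(350,192),(289,52)),((338,153),(436,240),(336,103)),((307,69),(385,124),(0,0))): 
  print(tri([("w1",*a),("w3",*b)]), tri([("w1",*a),("w3",*b),("w2",*c)]) if c[0] else "")
# post top / crossbar check w3
print(plane("w3",259,190,.048),plane("w3",223,240,.01),plane("w3",294,240,.01),plane("w3",242,171,.005),plane("w3",277,171,.005))
E
```

```text
(array([ 0.53461536, -0.09624797,  0.04899507]), [0.0011028290862236014, 0.0011028290862237903]) (array([ 0.53518905, -0.09731021,  0.04521799]), [0.0014059959078858287, 0.0011850574962818698, 0.0006938544224944323])
(array([ 0.58477584, -0.15326878,  0.04607195]), [0.0001280077712613081, 0.0001280077712614242]) (array([ 0.58111161, -0.14884122,  0.05507972]), [0.0030892008434523642, 0.0007768133304357728, 0.0027310216104867832])
(array([ 0.57470308, -0.06415538,  0.02303513]), [0.00047889833844921734, 0.0004788983384491068]) 
[ 0.47403193 -0.07536905  0.048     ] [ 0.42772571 -0.11726308  0.01      ] [ 0.48468213 -0.13643228  0.01      ] [ 0.46220849 -0.06707296  0.005     ] [ 0.48917691 -0.07615792  0.005     ]
```

```bash
python3 - <<'E'
from h import *
c=(.4699,-.0869)
print(move_straight([c[0],c[1],.034],max_speed=.08,guard=8),read_tool_pos(),read_force())
command_gripper(.0,25);print(read_gripper_width(),read_force(),read_time())
snap("wrist","w4")
E
```

```text
False [ 0.47028758 -0.086953    0.0344236 ] [ 0.30511291 -0.16949732 -0.04234375]
0.0158591622614302 [-0.45483453 -0.25901956  2.03000322] 9.3417
```

View pics/w4.png

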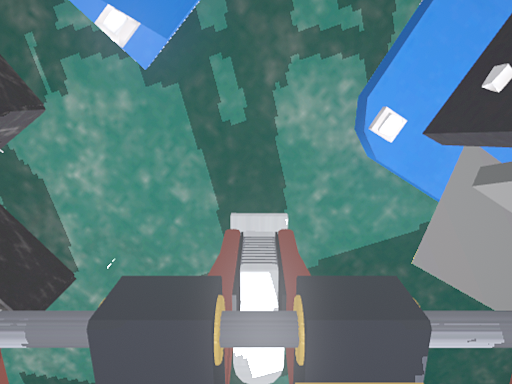

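```bash
cat >> h.py <<'E'
stop=np.array([.5144,-.2508]);yw=.0497;yd=np.array([-np.sin(yw),np.cos(yw)]);xd=np.array([np.cos(yw),np.sin(yw)])
def P(y,z,x=0): return [*(stop+yd*(42e-3+y)+xd*x),z]
E
python3 - <<'E'
from h import *
p=read_tool_pos();move_straight([p[0],p[1],.15],max_speed=.15)
move_to(P(.068,.15),q(yw));move_straight(P(.068,.100),max_speed=.1)
print(read_tool_pos(),read_gripper_width(),read_force(),read_time())
snap("wrist","w5");snap("scene","s5");snap("top","t5")
def z(fn,x0,y0,w,h,s): return cv2.resize(load(fn)["im"][y0:y0+h,x0:x0+w],None,fx=s,fy=s,interpolation=2)
cv2.imwrite("pics/z6.png",np.hstack([z("s5",190,100,130,150,3),z("t5",170,110,130,150,3)])[:,:,::-1])
E
```

```text
[ 0.50906396 -0.14062255  0.10020896] 0.0158202102815083 [ 0.8331837  -0.27885219 -1.37759022] 11.475
```

View pics/w5.png

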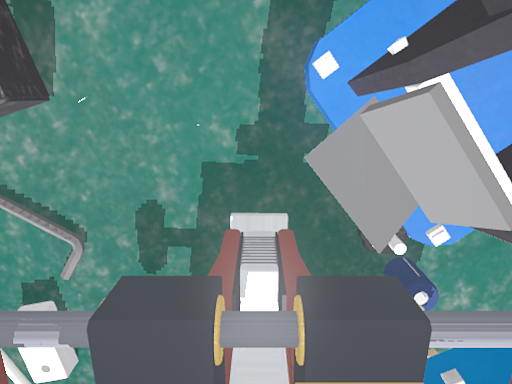

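View pics/z6.png

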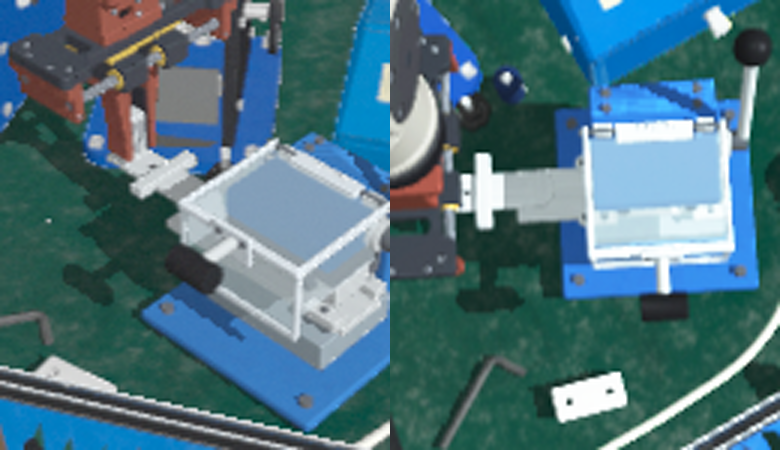

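```bash
python3 - <<'E'
from h import *
print(move_straight(P(.068,.080),max_speed=.03,guard=4));p=read_tool_pos();print(p,read_force(),"underside",p[2]-.0344)
zt=p[2]+.0012
move_straight(P(.068,zt),max_speed=.03);print(read_force())
r=move_straight(P(.025,zt),max_speed=.06,guard=6);print(r,read_tool_pos(),read_force(),((np.array(read_tool_pos())[:2]-stop)@yd-.042),read_time())
snap("scene","s6");snap("top","t6")
def z(fn,x0,y0,w,h,s): return cv2.resize(load(fn)["im"][y0:y0+h,x0:x0+w],None,fx=s,fy=s,interpolation=2)
cv2.imwrite("pics/z7.png",np.hstack([z("s6",190,100,130,150,3),z("t6",170,110,130,150,3)])[:,:,::-1])
E
```

```text
True
[ 0.5086325  -0.14054801  0.08459672] [-0.06137576 -0.04629424 -1.55188278] underside 0.050196721465588734
[-0.01361972  0.48432066 -1.37924137]
False [ 0.51107163 -0.18346155  0.08573473] [-0.15423825 -0.10538717 -1.59927388] 0.02542065048943578 13.2583
```

View pics/z7.png

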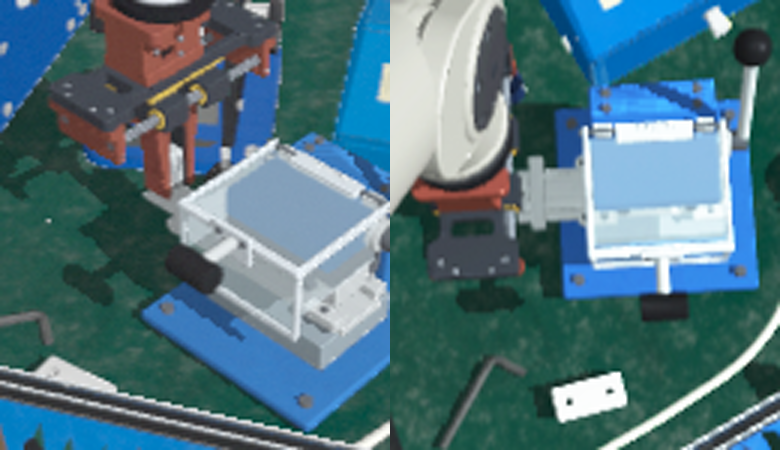

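```bash
python3 - <<'E'
from h import *
z=read_tool_pos()[2]
f=lambda:((np.array(read_tool_pos())[:2]-stop)@yd-.042,(np.array(read_tool_pos())[:2]-stop)@xd)
r=move_straight(P(.006,z),max_speed=.05,guard=6);print(r,f(),read_force())
if not r:
  r=move_straight(P(-.008,z),max_speed=.02,guard=7);print(r,f(),read_force(),read_tool_pos(),read_time())
snap("scene","s7");snap("top","t7");snap("wrist","w7")
def zz(fn,x0,y0,w,h,s): return cv2.resize(load(fn)["im"][y0:y0+h,x0:x0+w],None,fx=s,fy=s,interpolation=2)
cv2.imwrite("pics/z8.png",np.hstack([zz("s7",190,100,130,150,3),zz("t7",170,110,130,150,3)])[:,:,::-1])
E
```

```text
False (np.float64(0.004947353865389456), np.float64(0.00017070558700815533)) [ 0.6643184  -1.76807498 -0.00422438]
True (np.float64(0.004617061565757384), np.float64(0.0002886803470672194)) [-0.28775661  0.20151746  4.33755495] [ 0.51237241 -0.20422616  0.08598744] 14.2167
```

View pics/z8.png

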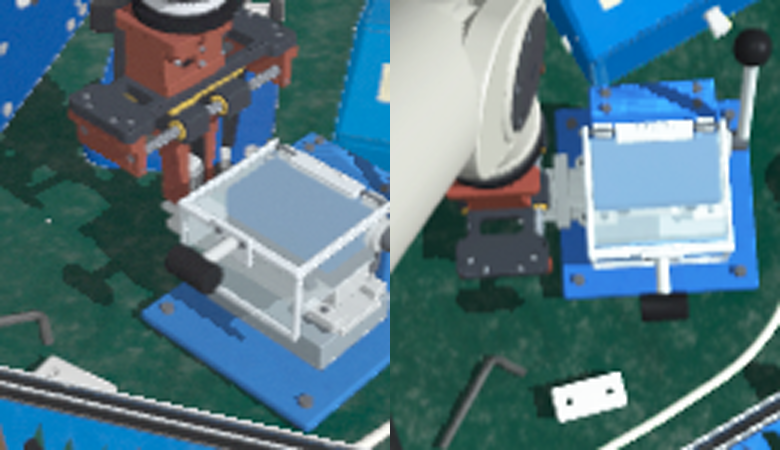

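```bash
python3 - <<'E'
from h import *
for i in range(3):
    dwell(.1);print(read_force(),read_torque(),read_tool_pos())
E
```

```text
[ 0.04151517 -0.04659319  4.83175373] [-0.0017389   0.06196657 -0.00708026] [ 0.51236389 -0.20421575  0.08596862]
[-0.34332831  0.16372786  5.64224989] [ 0.03228918  0.0249241  -0.04696495] [ 0.5123544  -0.20420285  0.08598245]
[0.26834353 0.53601169 4.50262958] [-0.04758046  0.10925679  0.01928526] [ 0.51230131 -0.20421975  0.08594715]
```

View pics/w7.png

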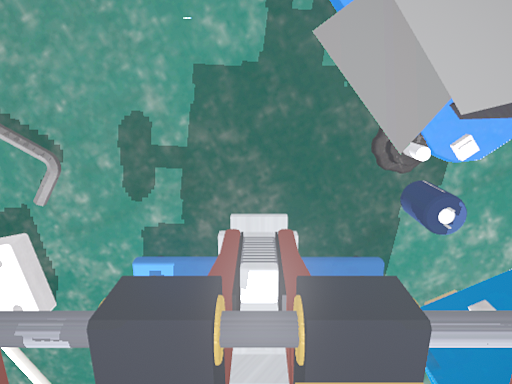

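The upward force of about 6 N suggests the gauge pitched slightly at touchdown. I'll release it so it lies flat on the feed table, re-grasp it and push it home.

```bash
python3 - <<'E'
from h import *
f=lambda:((np.array(read_tool_pos())[:2]-stop)@yd-.042,(np.array(read_tool_pos())[:2]-stop)@xd)
command_gripper(.028);print(read_force())
command_gripper(0,15);print(read_gripper_width(),read_force(),f())
z=read_tool_pos()[2]
r=move_straight(P(-.010,z),max_speed=.02,guard=7);print(r,f(),read_force(),read_tool_pos(),read_time())
E
```

```text
[-0.11467758  0.26880123  0.53745899]
0.016002842729545438 [-0.17304196  0.16834132 -0.30861845] (np.float64(0.004644444019144399), np.float64(-0.00017905593752896135))
True (np.float64(-0.0015516930245109486), np.float64(2.8791565728242165e-05)) [-0.61881401  1.59482727  4.32583343] [ 0.5124193  -0.21040021  0.08552162] 15.9083
```

```bash
python3 - <<'E'
from h import *
f=lambda:((np.array(read_tool_pos())[:2]-stop)@yd-.042,(np.array(read_tool_pos())[:2]-stop)@xd)
for i in range(2): dwell(.1);print(read_force(),read_torque())
command_gripper(.034);dwell(.1);print(read_force(),f())
p=read_tool_pos()
move_straight([p[0],p[1],.16],max_speed=.12)
a=inverse_kinematics(P(-.022,.27),q(yw)); move_to(P(-.022,.27),q(yw))
snap("wrist","w8");print(read_time(),read_tool_pos())
im=load("w8")["im"]
cv2.imwrite("pics/z9.png",cv2.resize(im[100:270,170:370],None,fx=3.9,fy=3.5*3.9/3.9,interpolation=2)[:,:,::-1])
E
```

```text
[-0.64235149  0.0204861   5.43607571] [-0.18119516  0.00350582  0.01405456]
[0.13711377 0.07908125 5.49539947] [-0.23944083 -0.01219921 -0.04625783]
[0.16070499 0.77608157 1.08899492] (np.float64(-0.0007717735270588444), np.float64(-0.0006026939524096076))
18.0667 [ 0.5127022  -0.23043123  0.2686794 ]
```

View pics/w8.png

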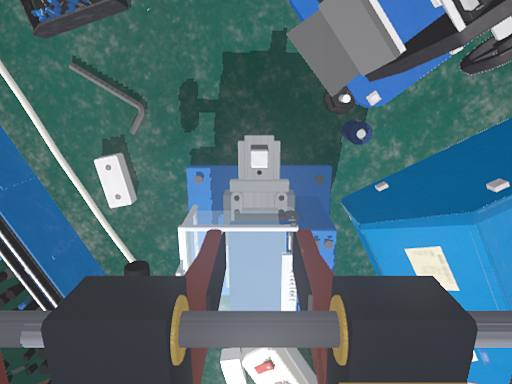

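View pics/z9.png

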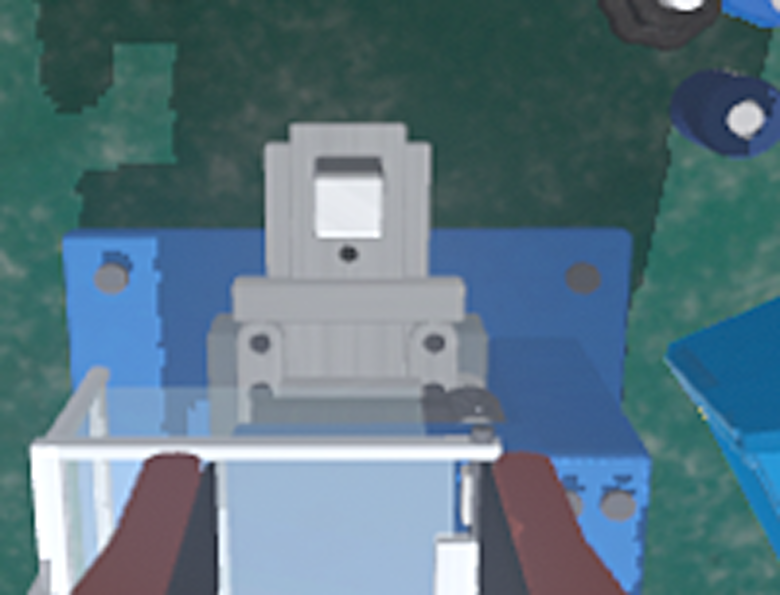

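```bash
python3 - <<'E'
from h import *
Z=lambda x,y,z:plane("w8",(x+.5)/3.9-.5+170,(y+.5)/3.5-.5+100,z)
loc=lambda p:((p[:2]-stop)@xd,(p[:2]-stop)@yd)
r=lambda a:np.round(np.array(a)*1e3,1)
for n,x,y,z in (("tailL",290,124,.057),("tailR",406,124,.057),("tabL",266,143,.052),("tabR",431,143,.052),("cbL low",234,318,.062),("cbR low",464,318,.062),("cbL up",234,280,.062),("cbR up",464,278,.062),("scrL",261,343,.061),("scrR",434,343,.061),("post",348,206,.1)):
    print(n,r(loc(Z(x,y,z))))
E
```

```text
tailL [-15.1  56.4]
tailR [15.  56.4]
tabL [-21.7  50.3]
tabR [21.9 50.2]
cbL low [-30.6  -0.5]
cbR low [31.  -0.5]
cbL up [-30.3  11.2]
cbR up [30.7 11.8]
scrL [-23.6  -8.6]
scrR [23.2 -8.6]
post [-0.  40.2]
```

```bash
python3 - <<'E'
from h import *
qq=q(yw+np.pi/2)
print(inverse_kinematics([.47,-.325,.28],qq))
move_to([.47,-.325,.28],qq);snap("wrist","w9")
move_to([.445,-.325,.22],qq);snap("wrist","w10");print(read_time(),read_joint_positions().round(2) if hasattr(read_joint_positions(),'round') else read_joint_positions())
cv2.imwrite("pics/z10.png",cv2.resize(np.hstack([load(n)["im"][60:300,150:350] for n in("w9","w10")]),None,fx=2,fy=2)[:,:,::-1])
E
```

```text
[ 0.68776669  0.28757737 -0.23597027  1.75449189  0.07416543  1.10817759
  2.04849994]
20.0333 [ 0.71  0.31 -0.23  1.87  0.09  0.97  2.06]
```

View pics/z10.png

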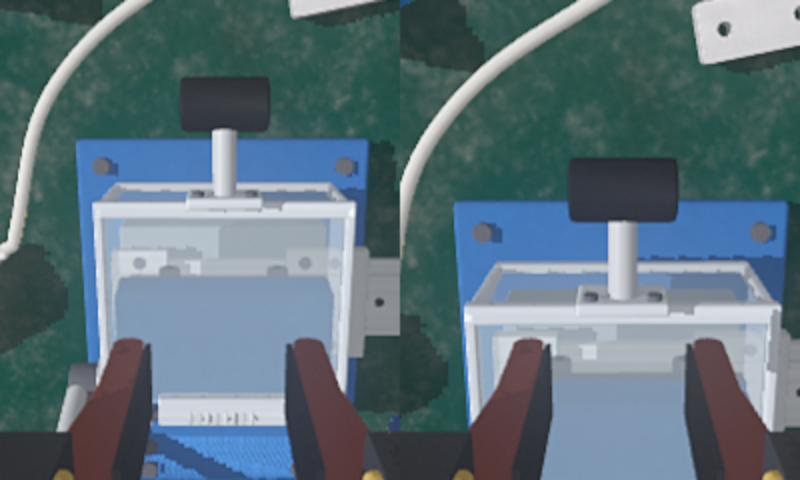

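```bash
python3 - <<'E'
from h import *
obs=[]
for n,(x,y,w,h) in {"w9":(235,92,55,40),"w10":(228,130,70,48)}.items():
    im=load(n)["im"][y:y+h,x:x+w].astype(int); m=((im.max(2)<70)&(im.max(2)-im.min(2)<22)).astype(np.uint8)
    nn,l,s,c=cv2.connectedComponentsWithStats(m);k=1+np.argmax(s[1:,4]);s=s[k]
    print(n,s,c[k]);r=cv2.minAreaRect(np.argwhere(l==k)[:,::-1].astype(np.float32));print(r)
    obs.append((n,x+r[0][0],y+r[0][1]))
obs+=[("top0",261,212),("scene0",254,189)]
g,e=tri(obs[:2]);print(g,e);print(tri(obs));
for o in obs[:2]:print(plane(*o,.13))
for n in("w9","w10","top0","scene0"):print(n,proj(n,g))
v=g[:2]-stop;print("grip rel stop",v@xd,v@yd)
E
```

```text
w9 [   5    6   45   28 1149] [26.66318538 19.2767624 ]
((27.0, 19.5), (27.0, 44.0), 90.0)
w10 [   6    9   55   32 1688] [33.07109005 24.19609005]
((33.0, 24.5), (31.0, 54.0), 90.0)
[ 0.40745438 -0.32470142  0.1313142 ] [7.3569404999866e-05, 7.356940499987615e-05]
(array([ 0.40747323, -0.32475858,  0.12855818]), [0.00019766523067973015, 0.00044067656891851406, 0.0005664879436252884, 2.864974455603853e-05])
[ 0.40751328 -0.32461087  0.13      ]
[ 0.40767706 -0.32475333  0.13      ]
w9 [261.90942043 111.49807497]
w10 [261.11023343 154.50238694]
top0 [260.91257513 211.63163619]
scene0 [253.94733124 187.94982732]
grip rel stop -0.11048495671240809 -0.068497158536321
```

```bash
python3 - <<'E'
from h import *
g=[.4076,-.3247,.133]
command_gripper(.060,30)
move_to([g[0],g[1],.20],q(yw+np.pi/2))
print(move_straight(g,max_speed=.07,guard=8),read_tool_pos(),read_force())
snap("wrist","w11");snap("scene","s11")
command_gripper(0,30);print(read_gripper_width(),read_force(),read_time())
a=load("w11")["im"];b=load("s11")["im"]
cv2.imwrite("pics/z11.png",np.hstack([cv2.resize(a,None,fx=.78,fy=.78),cv2.resize(b[100:250,190:390],None,fx=2,fy=2)[:299]])[:,:,::-1])
E
```

```text
False [ 0.40789568 -0.32488094  0.13338256] [ 0.3480322   0.24942838 -0.93659387]
0.035867935881459256 [ 0.22985222 -0.42408821  0.68965029] 22.6417Traceback (most recent call last):
  File "<stdin>", line 9, in <module>
    return _nx.concatenate(arrs, 1, dtype=dtype, casting=casting)
           ~~~~~~~~~~~~~~~^^^^^^^^^^^^^^^^^^^^^^^^^^^^^^^^^^^^^^^
ValueError: all the input array dimensions except for the concatenation axis must match exactly, but along dimension 0, the array at index 0 has size 300 and the array at index 1 has size 299
```

The fingers closed to 35.9 mm, the length of the grip, so it is pinched by its ends. Lifting along the arc.

```bash
python3 - <<'E'
from h import *
p0=np.array(read_tool_pos());
h=p0+np.r_[xd*.14,0]
for d in list(range(5,61,5)):
    a=np.radians(d);t=h+np.r_[-xd*.14*np.cos(a),.14*np.sin(a)]
    move_straight(t,max_speed=.08)
    if d%10==0: 
        f=np.array(read_force());print(d,read_tool_pos().round(4),f.round(1),round(read_gripper_width(),4),read_time())
    if np.linalg.norm(f if d>5 else 0)>25: print("high");break
snap("wrist","w12");snap("scene","s12");snap("top","t12")
def zz(fn,x0,y0,w,h,s): return cv2.resize(load(fn)["im"][y0:y0+h,x0:x0+w],None,fx=s,fy=s,interpolation=2)
cv2.imwrite("pics/z12.png",np.hstack([zz("s12",190,100,130,150,3),zz("t12",170,110,130,150,3)])[:,:,::-1])
E
```

```text
10 [ 0.4097 -0.3248  0.1573] [ 1.1 -1.2 -3.7] 0.036 23.2417
20 [ 0.4159 -0.3245  0.1808] [-0.1 -1.6 -3.5] 0.0356 23.8417
30 [ 0.4262 -0.324   0.2032] [-0.6 -1.3 -4.6] 0.0359 24.4417
40 [ 0.4405 -0.3233  0.2234] [-3.  -0.7 -3. ] 0.0361 25.0417
50 [ 0.458  -0.3224  0.2407] [-2.6 -1.  -2.6] 0.0362 25.6417
60 [ 0.4776 -0.3214  0.2544] [-3.5 -0.5 -5.2] 0.0359 26.2417
```

View pics/z12.png

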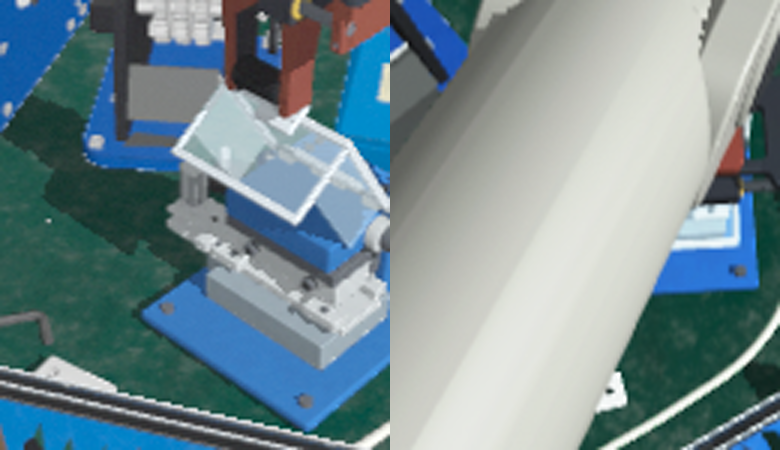

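View pics/w12.png

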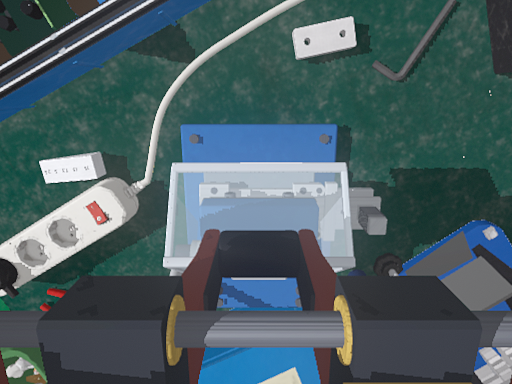

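```bash
python3 - <<'E'
from h import *
dwell(.3);print(read_tool_pos(),read_force())
snap("wrist","w13")
def zz(fn,x0,y0,w,h,s): return cv2.resize(load(fn)["im"][y0:y0+h,x0:x0+w],None,fx=s,fy=s,interpolation=2)
cv2.imwrite("pics/z13.png",np.hstack([zz("w13",320,170,80,90,5),zz("s12",225,130,80,90,5)])[:,:,::-1])
H=lambda y,x,z:np.r_[stop+yd*y+xd*x,z]
for n in("w13","s12"):
  print(n,"post top ctr",proj(n,H(.042,0,.1)),"cb corners",[proj(n,H(y,x,.062)).round(1).tolist() for y in(0,.012) for x in(-.031,.031)],"tail",[proj(n,H(.058,x,.057)).round(1).tolist() for x in(-.015,.015)])
E
```

```text
[ 0.47760342 -0.32137412  0.25436152] [-3.07629361 -0.58279501 -4.99190851]
w13 post top ctr [379.84383381 226.59660543] cb corners [[327.7, 183.3], [324.4, 240.9], [339.8, 183.3], [335.9, 240.9]] tail [[382.8, 197.3], [379.9, 224.8]]
s12 post top ctr [253.40738763 152.99144761] cb corners [[257.3, 180.0], [275.6, 167.5], [253.6, 177.6], [271.8, 165.3]] tail [[244.5, 167.4], [253.3, 161.7]]
```

View pics/z13.png

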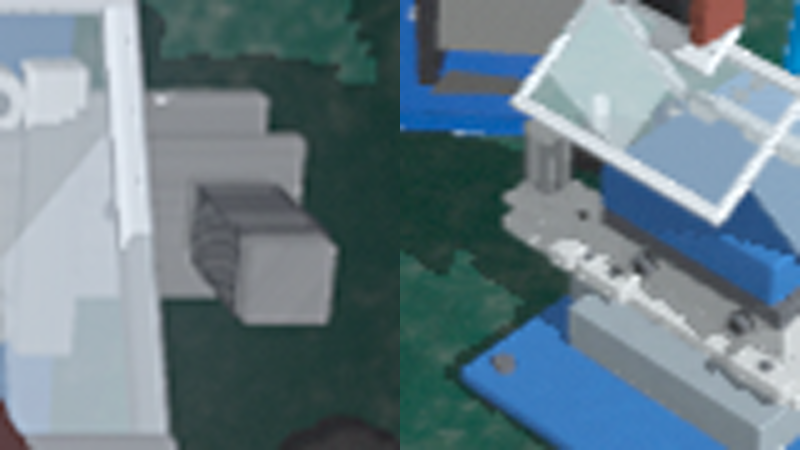

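```bash
python3 - <<'E'
from h import *
print(read_time(),read_force(),read_gripper_width(),np.abs(read_joint_vel()).max())
job_done()
E
```

```text
26.7417 [-3.77205257  0.11749904 -4.93907396] 0.03601666621857455 0.0011437052491612512
the job is handed in; nothing more can be done
```

I slid the gauge blade first into the feed slot until it stopped, and let go of it. I then pinched the guard's cross grip by its two ends, lifted it along its arc to 60°, and handed the job in at 26.7 s, still holding it there.

**Gauge:**
- In the pictures after release its crossbar sits against the rounded ends, within about 0.5 mm across the slot and with no visible twist.
- Along the slot, the crossbar's stop face measured −0.5 mm. The overhang of the tail past the feed table gave about −0.8 mm, and about −1.5 mm in a coarser look with the guard up. All are within the 3 mm limit and the cameras' calibration error, and I took the physical stop as deciding.
- The first push stopped about 5 mm short with 6 N upward on the tool, probably because the gauge had pitched slightly at touchdown. I released it, let it lie flat and re-grasped it. The second push then stopped at the fence ends, again with about 5 N upward.

**Guard:**
- The last readings were about 6 N on the tool, fingers at 36.0 mm (the grip's length) and the joints at rest.
- The 60° comes from the arc the tool followed. The pictures show the guard raised, but I did not measure its angle separately.

**Bystanders:** The robot was never brought down near any of the three, and those in view looked unmoved. I did not measure their positions again at the end.

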